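# File the flat parts case upright in the bench rack

## Task

One flat parts case lies on the bench: stand it up on its plain foot end, clasp end up, on the open bench and let go so that it stands by itself. Then take it again from above by its two broad faces and set it down gently in the wide, empty middle bay of the wooden rack, upright on the rack's base, its broad faces parallel to the dividers and not sticking out at the rack's front or back. Do not drop it or let it topple, and leave the two cases already in the rack and the other things on the bench as they are.

Things in the scene. Friction and masses are not known exactly. Their poses are not given: they have to be found in the camera images.
- case: the case to file: grey plastic slab 120 x 58 x 26 mm, 0.28 kg, lying flat at the start. Origin: centre of its underside. x = length, to the clasp end (steel clasp, 22 wide x 10 thick, sticks out 6 mm); y = width; z = thickness, up while it lies (broad faces at z = 0 and 26 mm). The other end, the foot end, is flat, with a black band round it.
- case_foot (a point): centre of the case's flat foot end (58 x 26 mm), same axes as the case; 120 mm from the clasp end
- case_top (a point): centre of the case's clasp end (58 x 26 mm, without the clasp), same axes as the case
- rack: fixed pale wooden rack, 90 mm deep (x), 208 wide (y). Origin: centre of its underside on the bench, z up. Base board 8 thick; four dividers 8 thick and as deep as the rack, tops 85 above the bench, centred at y = -100, -54, +54, +100: middle bay 100 wide, two outer bays 38 wide; open at front, back and top
- rack_bay (a point): centre of the floor of the rack's middle bay, on top of the base board (8 mm above the bench), axes as the rack: y across the bay, x from front to back
- case_left: a like case (bystander, loose) standing on its foot end in the rack's +y outer bay, top 128 above the bench plus the 6 mm clasp; its broad face is about 64 mm from the middle of the middle bay. Its x axis points up
- case_right: a like case (bystander, loose) standing on its foot end in the rack's -y outer bay, mirror-like to case_left. Its x axis points up
- loupe: bystander: dark green eyeglass loupe, 38 diameter at its foot, 30 tall, near one long side of the lying case; origin at the centre of its underside
- cushion: bystander: black rubber casing cushion, disc 72 diameter, 18 tall; origin at the centre of its underside
- tweezers: bystander: steel tweezers lying flat, 138 long (x from -55 to +83), 9 wide, 6 tall
- bottle: bystander: small amber bottle 44 diameter, 85 tall, at the far side of the bench; origin at the centre of its underside
- jar: bystander: small amber jar 52 diameter, 55 tall, at the far side of the bench; origin at the centre of its underside
There are look-alikes about, which are no part of the job. What is shaped like the rack but red is not meant.

How it is judged:
By the outcome, as a careful person would: the job done as asked, in the order asked, and still so for the second after the job is handed in, with the robot touching nothing.
It also fails if it takes over 72 s, if anything falls off the work surface, if the arm or the gripper's body presses on something with over 40 N, if the wrist force passes 120 N, or if a joint passes its speed limit or range.

## Robot

A 7-joint arm with a two-finger parallel gripper is mounted at the origin on the work surface. World frame = base frame: x ahead of the robot, y to its left, z up, the work surface at z = 0. Lengths are in mm, angles in rad, forces in N, time in s.
With the tool pointing down it reaches from about 400 to 850 mm from the base axis. Payload 4.5 kg.
Tool frame: the origin (TCP) lies midway between the tips of the shut fingers; the grasp point (between the pads) lies 19 mm behind it; z points along the fingers, y is the line along which they close (so a half turn about z gives the same grasp; the last joint's range is limited). The gripper opens to 85 mm and grips with 20 to 120 N. Pads are 22 mm wide; open, the fingers measure 114 mm over their backs; the gripper's body (76 mm by 85 mm) begins 54 mm behind the grasp point. The pads swing forward as they close: fully open they stand 13 mm farther back than shut.
Start: joints at [1.247, 0.689, -0.195, 1.565, 0.157, 0.902, -0.215], TCP at [218.914, -585.432, 231.317] pointing down, gripper open.
Joint ranges: [-3.01, 3.01], [-0.46, 2.08], [-1.47, 1.51], [0.13, 2.56], [-1, 4.14], [0.04, 2.09], [-2.66, 2.66]. Speed limits (rad/s): [2.57, 2.57, 3.14, 3.14, 3.14, 3.14, 3.14].

## Interface

Orientations are given as a rotation vector (axis times angle).
In Python, from plant import env gives the robot as it stands. The module is installed in compiled form; this text tells all that it offers.
- The arm moves only by the tool play_rows, never from a script. Its argument "plan" is a list of rows, each a list of 2 entries, a list of its own where there are three numbers: the shift along the tool's x, y, z in m, then the turn, a rotation vector about the tool's x, y, z in rad. A call has 1 to 20 rows; each row is the pose to reach, as a shift and turn from the pose commanded when the call began, along the tool's axes at that moment; what a row does not reach only later rows make up. A row lasts 1/12 s, in which the tool goes at most 41.7 mm and 7.16 degrees, less where a joint would pass 70% of its speed; a pose out of reach is approached as far as the arm can. A call with a gripper value outside its range is refused whole. "claw" is the closure, from 0 (fully open) to 1 (shut), set as the call begins (left out, the last holds). The fingers move at their own pace and stop on an object; "force" is the grip in N (left out, the last holds). Time passes only in rows, so rows that repeat a pose let the fingers close. It gives the time, the measured TCP pose, the force, the opening and the grip force at its end, in the units of the state.
- env.read_state(): the state, without advancing time (a new reading comes with each control period).
- env.grab_frame(name): name is "scene" or "top" or "wrist"; returns a dict with "frame" (400x640x3 uint8, blue, green, red), "range_z" (400x640 float32, mm along the optical axis (not along the pixel's ray), 0 where there is no reading), "camera_matrix" (3x3 intrinsics, pixels), "extrinsics" (4x4, takes a point from world to camera coordinates). Camera axes: x right, y down, z forward; pixel columns grow to the right and rows downward; lengths in mm; the calibration is good to about 2 mm. A picture is of the moment at which its call begins.
- env.job_done(): hands the job in; it is judged then, once.
The state is a dict: "time_s": time; "qpos": joint angles; "joint_velocities": joint speeds; "joint_efforts": joint torques, N m; "position": TCP position; "ee_rot": TCP orientation; "wrist_force": force on the tool from outside, world axes, zero at the start; "wrist_torque": the same for the moment, N m; "finger_gap": finger opening in mm; "grasp_force": force on a finger pad.
Only numpy, scipy, OpenCV 4.12 (cv2) and the standard library are available. Lean on these libraries where they do the work, as an engineer would, in place of code of your own. Each camera call takes 0.05 s, during which the arm holds its last target. There are 200 camera calls.

## Working session

There is one attempt and no reset: what is moved stays moved. The work goes in short steps, Python scripts to look and compute and a tool call to move; the robot and the scene stay as the last step left them, time stands still between calls to the robot, and variables do not carry over. Pictures are saved under pics/ and viewed, at most 10 in all, crops included, and the job is handed in when it is done.

Besides the shell and the picture viewer there is one more tool, called after ">>>" as name(argument=value, ...) on one line, values as JSON. play_rows: Moves the arm, as the interface text tells. Its arguments: {"type":"object","properties":{"plan":{"type":"array"},"claw":{"type":"number"},"force":{"type":"number"}},"required":["plan"]}

```bash
mkdir -p pics
cat > h.py <<'E'
import numpy as np, cv2
from scipy.spatial.transform import Rotation as R
from plant import env
def pts(f):
    K=f["camera_matrix"];T=np.linalg.inv(f["extrinsics"]);d=f["range_z"]
    v,u=np.mgrid[:d.shape[0],:d.shape[1]]
    p=np.stack([(u-K[0,2])/K[0,0]*d,(v-K[1,2])/K[1,1]*d,d],-1)
    return p@T[:3,:3].T+T[:3,3]
def st():
    s=env.read_state()
    for k in ["time_s","position","ee_rot","wrist_force","finger_gap","grasp_force","qpos"]:print(k,np.round(s[k],3))
    return s
E
python3 - <<'E'
from h import *
st()
for n in ["scene","top"]:
    f=env.grab_frame(n);cv2.imwrite(f"pics/{n}0.png",f["frame"]);np.savez(f"{n}0.npz",**f)
    print(n,np.round(f["extrinsics"],2).tolist(),f["camera_matrix"].tolist())
E
```

```text
time_s 0.0
position [ 218.591 -584.82   230.473]
ee_rot [-3.09e+00 -5.59e-01  1.00e-03]
wrist_force [-0.516  0.963 -0.201]
finger_gap 85.343
grasp_force 0.0
qpos [ 1.247  0.69  -0.195  1.566  0.157  0.902 -0.215]
scene [[0.12, 0.99, -0.02, -47.32], [0.7, -0.1, -0.7, -293.23], [-0.7, 0.07, -0.71, 1599.57], [0.0, 0.0, 0.0, 1.0]] [[377.63105045764956, 0.0, 327.97183282551623], [0.0, 377.63105045764956, 197.6329447543249], [0.0, 0.0, 1.0]]
top [[0.0, -1.0, 0.0, 9.82], [-1.0, -0.0, -0.04, 487.98], [0.04, -0.0, -1.0, 1229.99], [0.0, 0.0, 0.0, 1.0]] [[472.57196293150866, 0.0, 318.4749543910414], [0.0, 472.57196293150866, 198.14356332679557], [0.0, 0.0, 1.0]]
```

View pics/top0.png

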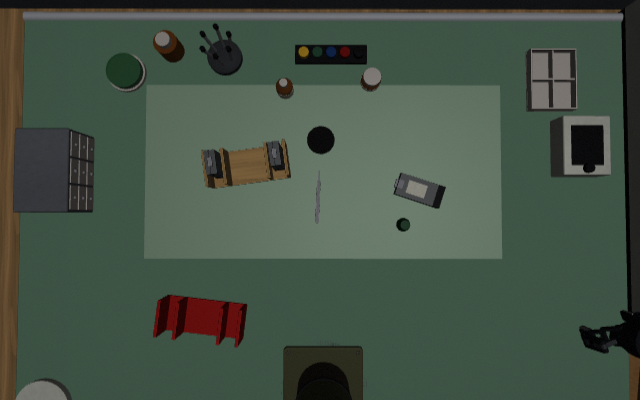

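View pics/scene0.png

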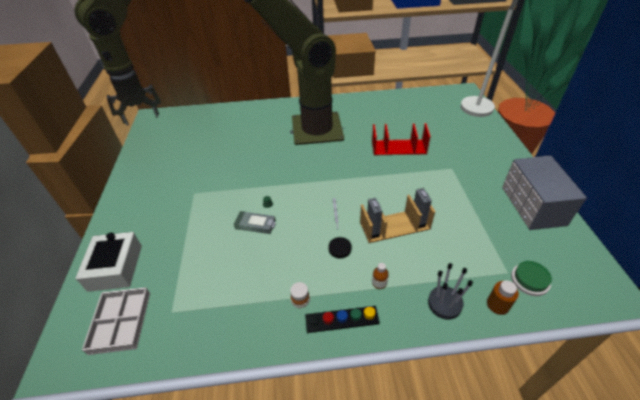

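The top view shows the case at about (420,190), with the clasp on the left (397,184) and the band on the right (441,196). The loupe is at (403,224), the wooden rack at (247,165), tweezers at (318,197) and cushion at (320,140). The scene view agrees.

Run:
```python
from h import *
f=dict(np.load("top0.npz"));P=pts(f)
def rect(m,name):
    p=P[m][:,:2].astype(np.float32); r=cv2.minAreaRect(p)
    print(name,m.sum(),np.round(r[0],1),np.round(r[1],1),round(r[2],1),"z",np.round(np.percentile(P[m][:,2],[2,50,98]),1)); print(np.round(cv2.boxPoints(r),1).tolist())
def roi(u0,u1,v0,v1):
    m=np.zeros(P.shape[:2],bool);m[v0:v1,u0:u1]=1;return m
print("bench",np.median(P[230:250,330:380,2]))
z=P[...,2]
c=roi(380,455,165,214)&(z>18)&(z<40);rect(c,"case")
rect(roi(390,415,214,236)&(z>8),"loupe")
rect(roi(190,300,130,200)&(z>76)&(z<93),"divtops")
rect(roi(190,300,130,200)&(z>115),"cases")
rect(roi(190,235,130,200)&(z>115),"caseL")
rect(roi(255,300,130,200)&(z>115),"caseR")
rect(roi(225,268,130,200)&(z>4)&(z<14),"base")
g=cv2.cvtColor(f["frame"],cv2.COLOR_BGR2GRAY)
print(np.round(P[190,420],1))
cv2.imwrite("pics/crop1.png",cv2.resize(f["frame"][125:240,190:455],None,fx=3,fy=3,interpolation=cv2.INTER_CUBIC))
```

```text
bench 1.9201932944495184
case 1070 [ 508.8 -248.7] [126.7  58.7] 71.7 z [21.1 27.1 31.9]
[[461.1000061035156, -299.6000061035156], [516.7999877929688, -318.0], [556.5999755859375, -197.6999969482422], [500.79998779296875, -179.3000030517578]]
loupe 125 [ 419.3 -205.3] [36.3 54.9] 90.0 z [ 8.3 28.9 35.2]
[[391.8999938964844, -223.39999389648438], [446.79998779296875, -223.5], [446.79998779296875, -187.1999969482422], [391.8999938964844, -187.10000610351562]]
divtops 548 [572.3 193.6] [ 89.5 208.6] 7.9 z [77.4 85.4 90.9]
[[513.7000122070312, 290.70001220703125], [542.2999877929688, 84.0999984741211], [631.0, 96.4000015258789], [602.2999877929688, 303.0]]
cases 612 [557.9 134.2] [304.8 132. ] 69.8 z [ 119.8  129.  1246.7]
[[443.3999938964844, 13.899999618530273], [567.2999877929688, -31.700000762939453], [672.5, 254.39999389648438], [548.5, 300.0]]
caseL 312 [500.6 159.9] [308.3  58.4] 57.9 z [ 118.   129.  1246.7]
[[393.8999938964844, 45.0], [443.3999938964844, 13.899999618530273], [607.2999877929688, 274.8999938964844], [557.7999877929688, 306.0]]
caseR 297 [525.3  81.8] [208.7  41.7] 28.3 z [ 121.3  129.  1246.7]
[[423.6000061035156, 50.599998474121094], [443.3999938964844, 13.899999618530273], [627.0999755859375, 113.0], [607.2999877929688, 149.6999969482422]]
base 1427 [576.6 201.7] [183.  111.2] 0.5 z [ 4.1  8.1 13.1]
[[484.6000061035156, 256.3999938964844], [485.6000061035156, 145.3000030517578], [668.5999755859375, 146.89999389648438], [667.5999755859375, 258.1000061035156]]
[ 509.  -252.1   24.9]
```

View pics/crop1.png

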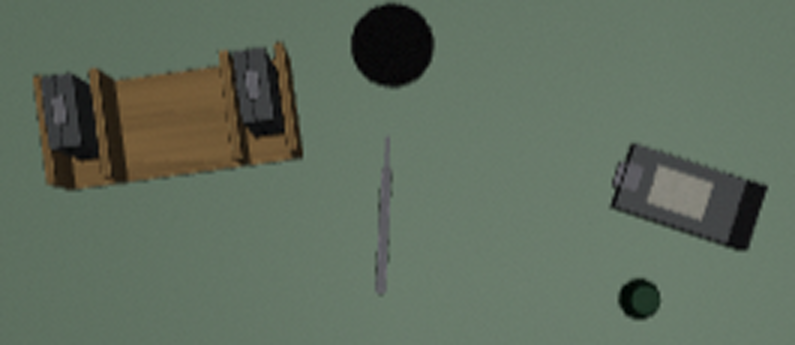

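The crop shows the case with its clasp at left and black band at right, the loupe beside its clasp half, and the empty middle bay. The sizes check out: 126.7x58.7 for case plus clasp, and 89.5x208.6 for the rack. I'll plan a 45° tilted grasp from the clasp side, across the width.

```bash
cat >> h.py <<'E'
C0=np.array([507.9,-251.5]);c=np.array([.314,.949,0]);c/=np.linalg.norm(c);n=np.array([c[1],-c[0],0]);up=np.array([0,0,1.])
def Rzy(z,y):
    z=z/np.linalg.norm(z);return R.from_matrix(np.column_stack([np.cross(y,z),y,z]))
def delta(s,p,Rt):
    R0=R.from_rotvec(s["ee_rot"]);print("SHIFT m",np.round(R0.inv().apply(np.array(p)-s["position"])/1000,4).tolist(),"TURN",np.round((R0.inv()*Rt).as_rotvec(),4).tolist())
E
python3 - <<'E'
from h import *
s=env.read_state()
z=-up-c
zh=z/np.linalg.norm(z)
p=np.array([514.8,-230.6,10])-110*zh
print(p);delta(s,p,Rzy(z,n))
E
```

```text
[ 539.23328015 -156.75546858   87.78174593]
SHIFT m [0.4503, -0.2885, 0.1432] TURN [-0.3518, -0.7321, -0.8451]
```

>>> play_rows(plan=[[[0.45,-0.288,0.1],[-0.352,-0.732,-0.845]],[[0.45,-0.288,0.1],[-0.352,-0.732,-0.845]],[[0.45,-0.288,0.1],[-0.352,-0.732,-0.845]],[[0.45,-0.288,0.1],[-0.352,-0.732,-0.845]],[[0.45,-0.288,0.1],[-0.352,-0.732,-0.845]],[[0.45,-0.288,0.1],[-0.352,-0.732,-0.845]],[[0.45,-0.288,0.1],[-0.352,-0.732,-0.845]],[[0.45,-0.288,0.1],[-0.352,-0.732,-0.845]],[[0.45,-0.288,0.1],[-0.352,-0.732,-0.845]],[[0.45,-0.288,0.1],[-0.352,-0.732,-0.845]],[[0.45,-0.288,0.1],[-0.352,-0.732,-0.845]],[[0.45,-0.288,0.1],[-0.352,-0.732,-0.845]],[[0.45,-0.288,0.1],[-0.352,-0.732,-0.845]],[[0.45,-0.288,0.1],[-0.352,-0.732,-0.845]],[[0.45,-0.288,0.1],[-0.352,-0.732,-0.845]],[[0.45,-0.288,0.1],[-0.352,-0.732,-0.845]],[[0.45,-0.288,0.1],[-0.352,-0.732,-0.845]],[[0.45,-0.288,0.1],[-0.352,-0.732,-0.845]]], claw=0.1, force=50)

```text
time_s: 1.6
position: [538.3, -159.9, 131.9]
ee_rot: [2.067, 1.488, -0.859]
wrist_force: [1.2, 0.6, 0.2]
finger_gap: 76.9
grasp_force: 0.0
```

```bash
cat > m2.py <<'E'
from h import *
s=st()
z=-up-c;print(np.round(R.from_rotvec(s["ee_rot"]).as_matrix(),3))
delta(s,[514.8,-230.6,10],Rzy(z,n))
f=env.grab_frame("wrist");np.savez("w1.npz",**f);cv2.imwrite("pics/w1.png",f["frame"])
P=pts(f);m=(P[...,2]>19)&(P[...,2]<30)&(abs(P[...,0]-508)<90)&(abs(P[...,1]+250)<100)
k,lab,stt,ce=cv2.connectedComponentsWithStats(m.astype(np.uint8))
i=1+np.argmax(stt[1:,4]);q=P[lab==i][:,:2].astype(np.float32);r=cv2.minAreaRect(q);print(r,np.round(cv2.boxPoints(r),1).tolist(),np.median(P[lab==i][:,2]))
E
python3 m2.py
```

```text
time_s 1.6
position [ 538.263 -159.93   131.862]
ee_rot [ 2.067  1.488 -0.859]
wrist_force [1.222 0.588 0.21 ]
finger_gap 76.876
grasp_force 0.0
qpos [-0.257  0.959  0.14   1.726  0.695  1.    -1.022]
[[ 0.224  0.949 -0.224]
 [ 0.668 -0.317 -0.673]
 [-0.709  0.001 -0.705]]
SHIFT m [0.034, 0.0, 0.1387] TURN [-0.0012, 0.0034, -0.0024]
((507.9966735839844, -251.92283630371094), (123.34185028076172, 58.33018493652344), 71.8858413696289) [[461.1000061035156, -301.5], [516.5, -319.6000061035156], [554.9000244140625, -202.39999389648438], [499.5, -184.1999969482422]] 26.51723930118564
```

View pics/w1.png

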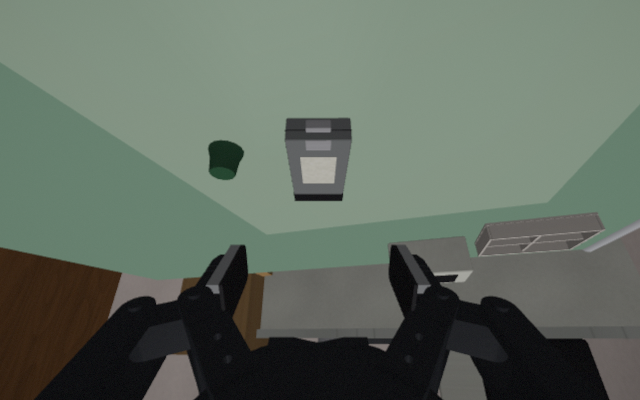

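The wrist view shows the case centred between the fingers with its clasp end nearest (318,128), and the loupe to the side (225,160). The pose agrees within 1–2 mm.

>>> play_rows(plan=[[[0.034,0,0.03],[0,0.003,-0.002]],[[0.034,0,0.06],[0,0.003,-0.002]],[[0.034,0,0.085],[0,0.003,-0.002]],[[0.034,0,0.105],[0,0.003,-0.002]],[[0.034,0,0.12],[0,0.003,-0.002]],[[0.034,0,0.13],[0,0.003,-0.002]],[[0.034,0,0.136],[0,0.003,-0.002]],[[0.034,0,0.139],[0,0.003,-0.002]],[[0.034,0,0.139],[0,0.003,-0.002]],[[0.034,0,0.139],[0,0.003,-0.002]]])

```text
time_s: 2.48
position: [517.0, -228.2, 9.4]
ee_rot: [2.067, 1.495, -0.852]
wrist_force: [-0.6, 0.0, 0.2]
finger_gap: 76.9
grasp_force: 0.0
```

>>> play_rows(plan=[[[0,0,0],[0,0,0]],[[0,0,0],[0,0,0]],[[0,0,0],[0,0,0]],[[0,0,0],[0,0,0]],[[0,0,0],[0,0,0]],[[0,0,0],[0,0,0]],[[0,0,0],[0,0,0]],[[0,0,0],[0,0,0]],[[0,0,0],[0,0,0]],[[0,0,0],[0,0,0]]], claw=1, force=60)

```text
time_s: 3.32
position: [517.0, -227.8, 9.7]
ee_rot: [2.066, 1.495, -0.852]
wrist_force: [0.5, 4.2, 6.3]
finger_gap: 56.5
grasp_force: 65.0
```

>>> play_rows(plan=[[[-0.007,0,-0.007],[0,0,0]],[[-0.02,0,-0.02],[0,0,0]],[[-0.035,0,-0.035],[0,0,0]],[[-0.05,0,-0.05],[0,0,0]],[[-0.065,0,-0.065],[0,0,0]],[[-0.08,0,-0.08],[0,0,0]],[[-0.09,0,-0.09],[0,0,0]],[[-0.09,0,-0.09],[0,0,0]]])

```text
time_s: 3.98
position: [517.4, -229.4, 139.1]
ee_rot: [2.068, 1.492, -0.849]
wrist_force: [0.5, -1.1, -2.8]
finger_gap: 56.7
grasp_force: 64.5
```

>>> play_rows(plan=[[[0,0,0],[0,0.04,0]],[[0,0,0],[0,0.11,0]],[[0,0,0],[0,0.2,0]],[[0,0,0],[0,0.3,0]],[[0,0,0],[0,0.4,0]],[[0,0,0],[0,0.5,0]],[[0,0,0],[0,0.6,0]],[[0,0,0],[0,0.7,0]],[[0,0,0],[0,0.8,0]],[[0,0,0],[0,0.9,0]],[[0,0,0],[0,1.0,0]],[[0,0,0],[0,1.1,0]],[[0,0,0],[0,1.2,0]],[[0,0,0],[0,1.3,0]],[[0,0,0],[0,1.4,0]],[[0,0,0],[0,1.48,0]],[[0,0,0],[0,1.54,0]],[[0,0,0],[0,1.57,0]],[[0,0,0],[0,1.57,0]],[[0,0,0],[0,1.57,0]]])

```text
time_s: 5.65
position: [515.6, -228.9, 135.5]
ee_rot: [-2.065, -1.493, -0.855]
wrist_force: [-0.1, 0.6, -3.4]
finger_gap: 56.9
grasp_force: 64.5
```

Run:
```python
from h import *
s=st();print(np.round(R.from_rotvec(s["ee_rot"]).as_matrix(),3))
f=env.grab_frame("scene");np.savez("s2.npz",**f);cv2.imwrite("pics/s2.png",cv2.resize(f["frame"][80:280,120:340],None,fx=3,fy=3))
f=env.grab_frame("wrist");np.savez("w2.npz",**f);cv2.imwrite("pics/w2.png",f["frame"])
```

```text
time_s 5.65
position [ 515.641 -228.931  135.53 ]
ee_rot [-2.065 -1.493 -0.855]
wrist_force [-0.133  0.57  -3.395]
finger_gap 56.882
grasp_force 64.467
qpos [ 1.183  1.125 -0.917  1.639  0.058  0.845  0.203]
[[ 0.222  0.95   0.221]
 [ 0.671 -0.313  0.672]
 [ 0.707 -0.001 -0.707]]
```

View pics/s2.png

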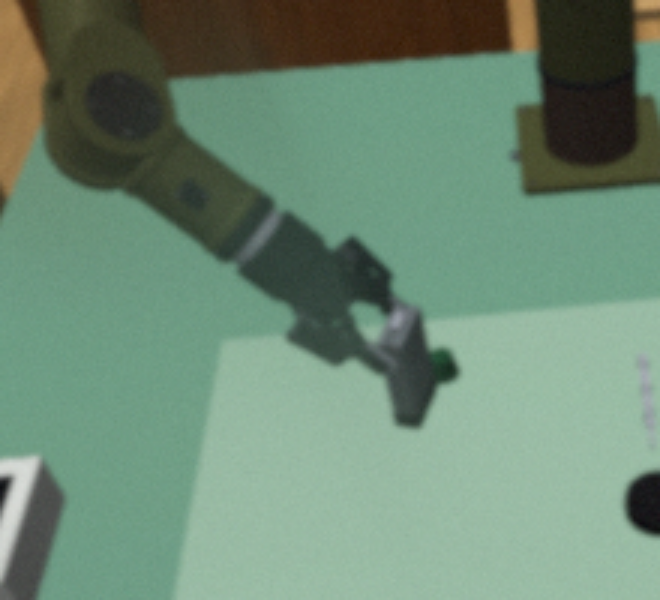

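View pics/w2.png

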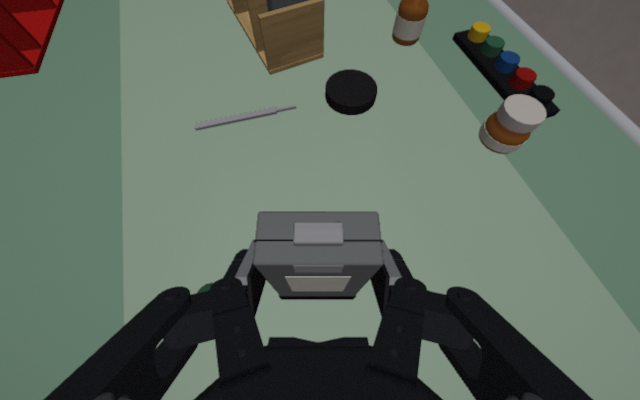

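The scene view shows the case held with its foot end down, clear of the bench. The wrist view shows the clasp end on top at (318,232). Next I check how upright it is and its height by depth.

Run:
```python
from h import *
f=dict(np.load("w2.npz"));P=pts(f)
def plane(u0,u1,v0,v1):
    q=P[v0:v1,u0:u1].reshape(-1,3);q=q[np.abs(q-np.median(q,0)).max(1)<60]
    m=q.mean(0);_,sv,V=np.linalg.svd(q-m,full_matrices=False);nn=V[2];print(np.round(m,1),np.round(nn,3),"rms",round(sv[2]/len(q)**.5,2),np.round(np.percentile(q[:,2],[2,98]),1))
plane(262,292,214,236);plane(346,374,214,236);plane(290,346,270,294);plane(262,374,243,262)
for v in range(206,302,4):print(v,np.round(P[v,280],1),np.round(P[v,318],1))
```

```text
[ 498.5 -221.4  172.3] [0.01  0.027 1.   ] rms 0.6 [171.1 173.7]
[ 535.2 -233.3  172. ] [-0.012 -0.001 -1.   ] rms 0.6 [170.9 173.3]
[ 510.7 -245.1  128.3] [-0.31  -0.951  0.002] rms 0.21 [ 82.7 162.1]
[ 512.6 -239.7  172.5] [-0.03  -0.122  0.992] rms 1.06 [171.  176.5]
206 [ 502.3 -130.7    1.3] [ 543.8 -144.6    2. ]
210 [ 501.  -135.4    0.8] [ 542.2 -149.5    2.3]
214 [ 501.4 -217.   172.7] [ 518.4 -222.6  172.9]
218 [ 500.9 -218.7  172.1] [ 517.9 -224.2  172. ]
222 [ 500.3 -220.5  171.7] [ 516.5 -228.3  177.9]
226 [ 499.8 -222.6  172.1] [ 515.8 -230.5  179. ]
230 [ 499.4 -224.8  172.9] [ 515.4 -231.9  178. ]
234 [ 498.9 -226.6  172.8] [ 514.9 -233.4  177.2]
238 [ 498.4 -228.   171.7] [ 514.1 -235.8  179.3]
242 [ 497.9 -230.   172.2] [ 513.7 -237.   177.7]
246 [ 497.4 -231.7  172. ] [ 513.7 -237.1  172. ]
250 [ 497.  -233.7  172.6] [ 513.  -239.   172.6]
254 [ 496.5 -235.1  171.2] [ 512.4 -240.8  173.1]
258 [ 496.1 -237.2  172.8] [ 511.9 -242.5  173. ]
262 [ 495.7 -239.1  173.4] [ 511.4 -243.9  171.8]
266 [ 495.  -239.6  168.7] [ 502.5 -271.4  294.6]
270 [ 493.9 -239.   159.2] [ 511.  -245.3  162.4]
274 [ 492.9 -238.9  150.7] [ 511.1 -244.9  150.8]
278 [ 491.7 -238.7  140.7] [ 511.  -245.1  141.2]
282 [ 490.2 -238.   127.2] [ 510.9 -245.4  130.8]
286 [ 488.6 -237.6  113.5] [ 510.9 -245.5  117.1]
290 [ 486.6 -236.9   96.4] [ 510.9 -245.4   99.8]
294 [ 484.4 -236.4   78. ] [ 511.  -245.1   77.3]
298 [ 477.  -227.7    1.3] [ 510.8 -245.5   57.1]
```

>>> play_rows(plan=[[[-0.005,0,0.005],[0,0,0]],[[-0.012,0,0.012],[0,0,0]],[[-0.02,0,0.02],[0,0,0]],[[-0.027,0,0.027],[0,0,0]],[[-0.031,0,0.031],[0,0,0]],[[-0.033,0,0.033],[0,0,0]],[[-0.033,0,0.033],[0,0,0]]])

```text
time_s: 6.33
position: [515.9, -228.6, 88.6]
ee_rot: [-2.064, -1.492, -0.855]
wrist_force: [0.0, 0.4, -2.8]
finger_gap: 56.7
grasp_force: 64.5
```

>>> play_rows(plan=[[[-0.001,0,0.001],[0,0,0]],[[-0.001,0,0.001],[0,0,0]],[[-0.002,0,0.002],[0,0,0]],[[-0.002,0,0.002],[0,0,0]]])

```text
time_s: 6.67
position: [516.3, -229.1, 87.0]
ee_rot: [-2.065, -1.494, -0.857]
wrist_force: [0.9, -0.2, -2.7]
finger_gap: 57.1
grasp_force: 64.5
```

>>> play_rows(plan=[[[-0.0007,0,0.0007],[0,0,0]],[[-0.0007,0,0.0007],[0,0,0]],[[-0.0007,0,0.0007],[0,0,0]]])

```text
time_s: 6.92
position: [516.2, -228.9, 85.9]
ee_rot: [-2.065, -1.494, -0.856]
wrist_force: [0.6, -0.3, -3.5]
finger_gap: 56.9
grasp_force: 64.5
```

>>> play_rows(plan=[[[-0.0005,0,0.0005],[0,0,0]],[[-0.0005,0,0.0005],[0,0,0]],[[-0.0005,0,0.0005],[0,0,0]]])

```text
time_s: 7.17
position: [516.4, -228.9, 85.2]
ee_rot: [-2.065, -1.494, -0.857]
wrist_force: [-0.5, -0.6, -2.4]
finger_gap: 56.7
grasp_force: 64.7
```

>>> play_rows(plan=[[[-0.0005,0,0.0005],[0,0,0]],[[-0.0005,0,0.0005],[0,0,0]],[[-0.0005,0,0.0005],[0,0,0]]])

```text
time_s: 7.42
position: [516.4, -228.8, 85.1]
ee_rot: [-2.064, -1.494, -0.857]
wrist_force: [-1.4, -0.2, 2.4]
finger_gap: 56.8
grasp_force: 65.2
```

>>> play_rows(plan=[[[-0.0004,0,0.0004],[0,0,0]],[[-0.0004,0,0.0004],[0,0,0]],[[-0.0004,0,0.0004],[0,0,0]]])

```text
time_s: 7.67
position: [516.4, -228.7, 85.1]
ee_rot: [-2.064, -1.494, -0.858]
wrist_force: [-3.9, -2.4, 6.1]
finger_gap: 56.8
grasp_force: 65.6
```

>>> play_rows(plan=[[[0,0,0],[0,0,0]],[[0,0,0],[0,0,0]],[[0,0,0],[0,0,0]],[[0,0,0],[0,0,0]],[[0,0,0],[0,0,0]],[[0,0,0],[0,0,0]],[[0,0,0],[0,0,0]],[[0,0,0],[0,0,0]]], claw=0.1)

```text
time_s: 8.33
position: [516.3, -228.9, 83.9]
ee_rot: [-2.065, -1.494, -0.856]
wrist_force: [-0.7, 0.3, 0.8]
finger_gap: 77.0
grasp_force: 0.0
```

>>> play_rows(plan=[[[0,0,-0.01],[0,0,0]],[[0,0,-0.03],[0,0,0]],[[0,0,-0.055],[0,0,0]],[[0,0,-0.08],[0,0,0]],[[0,0,-0.105],[0,0,0]],[[0,0,-0.13],[0,0,0]],[[0,0,-0.145],[0,0,0]],[[0,0,-0.15],[0,0,0]],[[0,0,-0.15],[0,0,0]]])

```text
time_s: 9.08
position: [483.1, -331.4, 190.8]
ee_rot: [-2.068, -1.494, -0.858]
wrist_force: [0.3, 0.4, -0.0]
finger_gap: 76.8
grasp_force: 0.0
```

```bash
cat > m3.py <<'E'
from h import *
s=st()
for nm in ["wrist","top"]:
    f=env.grab_frame(nm);np.savez(nm+"3.npz",**f);cv2.imwrite(f"pics/{nm}3.png",f["frame"]);P=pts(f)
    m=(P[...,2]>115)&(P[...,2]<126)&(abs(P[...,0]-513)<45)&(abs(P[...,1]+235)<45)
    if m.sum()<20:print(nm,"few",m.sum());continue
    r=cv2.minAreaRect(P[m][:,:2].astype(np.float32));print(nm,m.sum(),np.round(r[0],1),np.round(r[1],1),round(r[2],1),np.median(P[m][:,2]))
E
python3 m3.py
```

```text
time_s 9.083
position [ 483.143 -331.379  190.788]
ee_rot [-2.068 -1.494 -0.858]
wrist_force [ 0.293  0.424 -0.048]
finger_gap 76.844
grasp_force 0.0
qpos [ 1.289  1.092 -0.926  1.433  0.051  1.141  0.271]
wrist 1323 [ 513.8 -233.7] [27.3 58.1] 71.5 120.55555101825698
top 242 [ 514.  -232.7] [27.7 57.8] 71.6 121.15736821189194
```

View pics/wrist3.png

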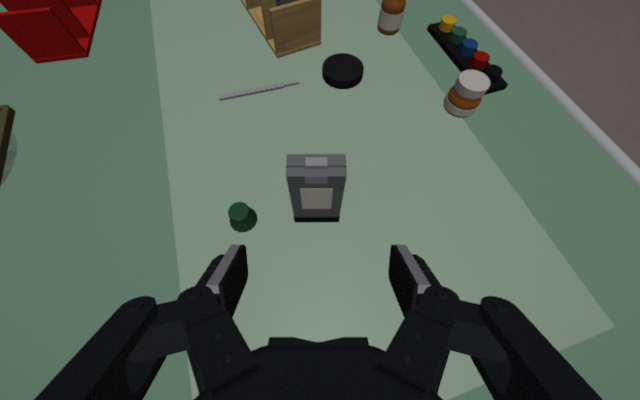

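The wrist view shows the case standing alone with its clasp up (316,162), top height about 120, and the loupe undisturbed. Next is the grasp from above, with the closing line along the case's thickness.

Run:
```python
from h import *
delta(env.read_state(),[513.9,-233.2,240],Rzy(-up,-c))
```

```text
SHIFT m [0.1068, -0.0003, 0.0356] TURN [-0.6167, -0.6138, 1.4837]
```

>>> play_rows(plan=[[[0.025,0,-0.025],[-0.04,-0.04,0.1]],[[0.05,0,-0.02],[-0.08,-0.08,0.2]],[[0.07,0,-0.01],[-0.12,-0.12,0.3]],[[0.09,0,0.01],[-0.165,-0.165,0.4]],[[0.1,0,0.02],[-0.207,-0.207,0.5]],[[0.107,0,0.036],[-0.617,-0.614,1.484]],[[0.107,0,0.036],[-0.617,-0.614,1.484]],[[0.107,0,0.036],[-0.617,-0.614,1.484]],[[0.107,0,0.036],[-0.617,-0.614,1.484]],[[0.107,0,0.036],[-0.617,-0.614,1.484]],[[0.107,0,0.036],[-0.617,-0.614,1.484]],[[0.107,0,0.036],[-0.617,-0.614,1.484]],[[0.107,0,0.036],[-0.617,-0.614,1.484]],[[0.107,0,0.036],[-0.617,-0.614,1.484]],[[0.107,0,0.036],[-0.617,-0.614,1.484]],[[0.107,0,0.036],[-0.617,-0.614,1.484]],[[0.107,0,0.036],[-0.617,-0.614,1.484]],[[0.107,0,0.036],[-0.617,-0.614,1.484]],[[0.107,0,0.036],[-0.617,-0.614,1.484]],[[0.107,0,0.036],[-0.617,-0.614,1.484]]], claw=0.15)

```text
time_s: 10.85
position: [513.8, -234.8, 240.1]
ee_rot: [3.1, -0.504, 0.001]
wrist_force: [0.4, -0.4, -0.6]
finger_gap: 72.9
grasp_force: 0.0
```

Run:
```python
from h import *
s=st();delta(s,[513.9,-233.2,82],Rzy(-up,-c))
f=env.grab_frame("wrist");P=pts(f)
m=(P[...,2]>114)&(P[...,2]<126)&(abs(P[...,0]-513)<50)&(abs(P[...,1]+235)<50)
r=cv2.minAreaRect(P[m][:,:2].astype(np.float32));print(m.sum(),r,np.median(P[m][:,2]))
```

```text
time_s 10.85
position [ 513.769 -234.756  240.074]
ee_rot [ 3.10e+00 -5.04e-01  1.00e-03]
wrist_force [ 0.401 -0.401 -0.56 ]
finger_gap 72.92
grasp_force 0.0
qpos [ 0.332  0.595  0.024  1.748 -0.018  0.799 -1.529]
SHIFT m [-0.0005, -0.0016, 0.1581] TURN [0.0005, -0.0006, -0.0029]
1339 ((514.7420043945312, -233.43997192382812), (26.281208038330078, 57.66727828979492), 71.93074035644531) 120.54824632268048
```

>>> play_rows(plan=[[[0,-0.0013,0.01],[0,0,0]],[[0,-0.0013,0.03],[0,0,0]],[[0,-0.0013,0.055],[0,0,0]],[[0,-0.0013,0.08],[0,0,0]],[[0,-0.0013,0.105],[0,0,0]],[[0,-0.0013,0.125],[0,0,0]],[[0,-0.0013,0.142],[0,0,0]],[[0,-0.0013,0.153],[0,0,0]],[[0,-0.0013,0.158],[0,0,0]],[[0,-0.0013,0.158],[0,0,0]],[[0,-0.0013,0.158],[0,0,0]]])

```text
time_s: 11.82
position: [515.5, -232.9, 82.5]
ee_rot: [3.1, -0.502, 0.002]
wrist_force: [0.4, -0.3, 0.3]
finger_gap: 72.4
grasp_force: 0.0
```

>>> play_rows(plan=[[[0,0,0],[0,0,0]],[[0,0,0],[0,0,0]],[[0,0,0],[0,0,0]],[[0,0,0],[0,0,0]]], claw=0.55)

```text
time_s: 12.15
position: [515.6, -232.8, 82.8]
ee_rot: [3.1, -0.502, 0.003]
wrist_force: [-0.0, 0.2, -0.1]
finger_gap: 38.4
grasp_force: 0.0
```

>>> play_rows(plan=[[[0,0,0],[0,0,0]],[[0,0,0],[0,0,0]],[[0,0,0],[0,0,0]],[[0,0,0],[0,0,0]],[[0,0,0],[0,0,0]],[[0,0,0],[0,0,0]],[[0,0,0],[0,0,0]],[[0,0,0],[0,0,0]]], claw=1, force=50)

```text
time_s: 12.82
position: [515.6, -232.7, 82.6]
ee_rot: [3.1, -0.502, 0.003]
wrist_force: [-0.2, 1.6, 5.1]
finger_gap: 25.4
grasp_force: 49.8
```

>>> play_rows(plan=[[[0,0,-0.005],[0,0,0]],[[0,0,-0.02],[0,0,0]],[[0,0,-0.04],[0,0,0]],[[0,0,-0.065],[0,0,0]],[[0,0,-0.09],[0,0,0]],[[0,0,-0.115],[0,0,0]],[[0,0,-0.14],[0,0,0]],[[0,0,-0.16],[0,0,0]],[[0,0,-0.172],[0,0,0]],[[0,0,-0.175],[0,0,0]],[[0,0,-0.175],[0,0,0]]])

```text
time_s: 13.73
position: [514.9, -232.6, 257.4]
ee_rot: [3.1, -0.502, 0.002]
wrist_force: [0.2, 0.4, -1.9]
finger_gap: 25.5
grasp_force: 49.5
```

Run:
```python
from h import *
s=st();ry=np.array([-.1372,.9905,0]);ry/=np.linalg.norm(ry)
delta(s,[572.3,193.6,s["position"][2]],Rzy(-up,-ry))
```

```text
time_s 13.733
position [ 514.863 -232.57   257.39 ]
ee_rot [ 3.10e+00 -5.02e-01  2.00e-03]
wrist_force [ 0.21   0.446 -1.858]
finger_gap 25.473
grasp_force 49.461
qpos [ 0.326  0.573  0.027  1.727 -0.018  0.84  -1.532]
SHIFT m [-0.08, -0.4225, -0.0005] TURN [0.0013, -0.0009, -0.4588]
```

>>> play_rows(plan=[[[-0.001,-0.007,0],[0,0,-0.008]],[[-0.004,-0.021,0],[0,0,-0.023]],[[-0.008,-0.042,0],[0,0,-0.046]],[[-0.012,-0.065,0],[0,0,-0.07]],[[-0.017,-0.09,0],[0,0,-0.098]],[[-0.022,-0.117,0],[0,0,-0.127]],[[-0.027,-0.145,0],[0,0,-0.157]],[[-0.033,-0.173,0],[0,0,-0.188]],[[-0.038,-0.201,0],[0,0,-0.218]],[[-0.043,-0.229,0],[0,0,-0.249]],[[-0.049,-0.257,0],[0,0,-0.279]],[[-0.054,-0.285,0],[0,0,-0.309]],[[-0.059,-0.313,0],[0,0,-0.34]],[[-0.065,-0.341,0],[0,0,-0.37]],[[-0.07,-0.367,0],[0,0,-0.4]],[[-0.074,-0.39,0],[0,0,-0.424]],[[-0.077,-0.408,0],[0,0,-0.443]],[[-0.079,-0.418,0],[0,0,-0.454]],[[-0.08,-0.422,0],[0,0,-0.458]],[[-0.08,-0.422,0],[0,0,-0.458]]])

```text
time_s: 15.4
position: [571.3, 194.3, 255.8]
ee_rot: [3.133, 0.218, -0.002]
wrist_force: [0.4, -0.3, -3.6]
finger_gap: 25.6
grasp_force: 49.5
```

Run:
```python
from h import *
s=st()
f=env.grab_frame("wrist");np.savez("w5.npz",**f);cv2.imwrite("pics/w5.png",f["frame"]);P=pts(f)
m=(P[...,2]>78)&(P[...,2]<92)&(P[...,0]>490)&(P[...,0]<660)&(P[...,1]>60)&(P[...,1]<330)
r=cv2.minAreaRect(P[m][:,:2].astype(np.float32));print("rack",m.sum(),r)
for i,(a,b) in enumerate([(-64,-44),(44,64)]):
    ry=np.array([-.1372,.9905]);rx=np.array([.9905,.1372])
    d=P[...,:2]-[572.3,193.6];y=d@ry;x=d@rx
    k=m&(y>a)&(y<b);
    if k.sum()>10:print("div",np.round(np.percentile(y[k],[2,50,98]),1),np.round(np.percentile(x[k],[1,99]),1),"slope",np.polyfit(x[k],y[k],1).round(3),k.sum())
m=(P[...,2]>288)&(P[...,2]<302)&(abs(P[...,0]-572)<60)&(abs(P[...,1]-193)<60)
print("casetop",m.sum(),np.median(P[m],0))
```

```text
time_s 15.4
position [571.3   194.344 255.843]
ee_rot [ 3.133e+00  2.180e-01 -2.000e-03]
wrist_force [ 0.362 -0.321 -3.562]
finger_gap 25.604
grasp_force 49.529
qpos [-0.362  0.629 -0.074  1.607  0.056  0.91  -1.888]
rack 1895 ((573.1783447265625, 193.27239990234375), (90.17493438720703, 208.51976013183594), 8.002922058105469)
div [-58.5 -54.1 -50.6] [-42.6  45.5] slope [ 1.0000e-03 -5.4113e+01] 596
div [49.2 53.7 62. ] [-42.7  44.8] slope [1.6000e-02 5.4214e+01] 710
casetop 7691 [579.11319395 193.90468051 294.00004749]
```

View pics/w5.png

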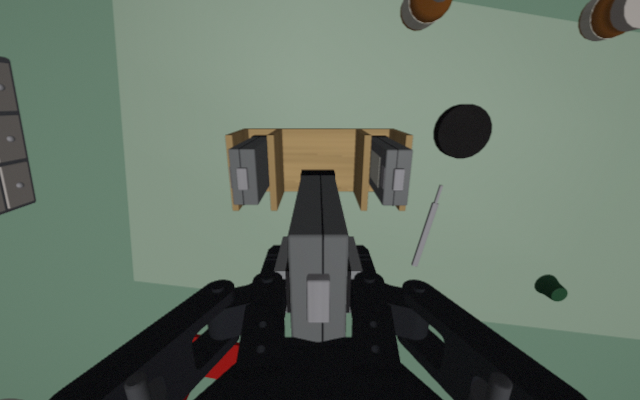

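The wrist view shows the case held above the middle bay and centred between the inner dividers (277 and 362 px), with both neighbours standing. I'll check the case's front-back offset and any tilt.

Run:
```python
from h import *
f=dict(np.load("w5.npz"));P=pts(f)
ry=np.array([-.1392,.9903]);rx=np.array([.9903,.1392])
d=P[...,:2]-[572.9,193.5];y=d@ry;x=d@rx;z=P[...,2]
m=(z>290)&(z<297)&(abs(y)<20)&(abs(x)<60);m[:, :270]=0
print("top y",np.percentile(y[m],[1,99]).round(1),"x",np.percentile(x[m],[1,50,99]).round(1))
for v in range(172,240,8):print(v,[np.round([x[v,u],y[v,u],z[v,u]],1).tolist() for u in (312,326)])
k=m&(x>0);k=m
A=np.c_[x[k],y[k],np.ones(k.sum())];print(np.linalg.lstsq(A,z[k],rcond=None)[0].round(3))
```

```text
top y [-16.   16.1] x [-28.    7.6  26.6]
172 [[26.5, 4.2, 184.4], [26.6, -6.8, 184.7]]
180 [[26.1, 3.8, 206.9], [26.1, -6.2, 206.8]]
188 [[26.2, 3.4, 226.5], [25.9, -5.6, 225.8]]
196 [[26.2, 3.1, 242.6], [26.1, -5.2, 242.5]]
204 [[26.0, 2.9, 255.8], [26.6, -4.7, 257.4]]
212 [[26.3, 2.6, 268.3], [26.5, -4.4, 268.7]]
220 [[26.0, 2.5, 277.5], [26.5, -4.1, 278.8]]
228 [[26.8, 2.3, 288.0], [26.6, -3.8, 287.6]]
236 [[25.5, 2.2, 293.1], [25.4, -3.7, 293.0]]
[-1.10000e-02  0.00000e+00  2.93772e+02]
```

>>> play_rows(plan=[[[0.002,0.001,0.006],[0,0,0]],[[0.002,0.001,0.02],[0,0,0]],[[0.002,0.001,0.036],[0,0,0]],[[0.002,0.001,0.053],[0,0,0]],[[0.002,0.001,0.07],[0,0,0]],[[0.002,0.001,0.087],[0,0,0]],[[0.002,0.001,0.104],[0,0,0]],[[0.002,0.001,0.12],[0,0,0]],[[0.002,0.001,0.135],[0,0,0]],[[0.002,0.001,0.147],[0,0,0]],[[0.002,0.001,0.155],[0,0,0]],[[0.002,0.001,0.159],[0,0,0]],[[0.002,0.001,0.16],[0,0,0]],[[0.002,0.001,0.16],[0,0,0]]])

```text
time_s: 16.62
position: [574.9, 192.1, 96.9]
ee_rot: [3.133, 0.214, 0.002]
wrist_force: [0.1, 0.7, -3.1]
finger_gap: 25.4
grasp_force: 49.6
```

>>> play_rows(plan=[[[0,0,0.001],[0,0,0]],[[0,0,0.001],[0,0,0]],[[0,0,0.002],[0,0,0]],[[0,0,0.002],[0,0,0]],[[0,0,0.002],[0,0,0]]])

```text
time_s: 17.03
position: [574.6, 192.3, 94.9]
ee_rot: [3.133, 0.215, 0.001]
wrist_force: [0.2, 0.6, -3.5]
finger_gap: 25.5
grasp_force: 49.6
```

Foot is about 4 mm up; I continue in small steps.

>>> play_rows(plan=[[[0,0,0.001],[0,0,0]],[[0,0,0.002],[0,0,0]],[[0,0,0.002],[0,0,0]],[[0,0,0.002],[0,0,0]]])

```text
time_s: 17.37
position: [574.4, 192.3, 92.6]
ee_rot: [3.133, 0.215, 0.0]
wrist_force: [-0.1, 0.1, -2.6]
finger_gap: 25.3
grasp_force: 49.6
```

>>> play_rows(plan=[[[0,0,0.0007],[0,0,0]],[[0,0,0.0007],[0,0,0]],[[0,0,0.0007],[0,0,0]]])

```text
time_s: 17.62
position: [574.5, 192.3, 92.0]
ee_rot: [3.133, 0.215, 0.001]
wrist_force: [-0.1, -0.3, -2.5]
finger_gap: 25.4
grasp_force: 49.6
```

>>> play_rows(plan=[[[0,0,0.0007],[0,0,0]],[[0,0,0.0007],[0,0,0]],[[0,0,0.0007],[0,0,0]]])

```text
time_s: 17.87
position: [574.5, 192.3, 91.3]
ee_rot: [3.133, 0.215, 0.001]
wrist_force: [1.0, 0.7, -3.0]
finger_gap: 25.8
grasp_force: 49.6
```

>>> play_rows(plan=[[[0,0,0.0006],[0,0,0]],[[0,0,0.0006],[0,0,0]],[[0,0,0.0006],[0,0,0]]])

```text
time_s: 18.12
position: [574.6, 192.3, 90.7]
ee_rot: [3.133, 0.215, 0.001]
wrist_force: [-0.7, -0.2, -3.3]
finger_gap: 25.3
grasp_force: 49.7
```

>>> play_rows(plan=[[[0,0,0.0004],[0,0,0]],[[0,0,0.0004],[0,0,0]],[[0,0,0.0004],[0,0,0]]])

```text
time_s: 18.37
position: [574.6, 192.3, 90.7]
ee_rot: [3.133, 0.215, 0.001]
wrist_force: [-1.2, -0.1, 1.6]
finger_gap: 25.4
grasp_force: 50.1
```

>>> play_rows(plan=[[[0,0,0.0003],[0,0,0]],[[0,0,0.0003],[0,0,0]]])

```text
time_s: 18.53
position: [574.6, 192.3, 90.6]
ee_rot: [3.133, 0.215, 0.001]
wrist_force: [-2.3, -0.4, 4.5]
finger_gap: 25.8
grasp_force: 50.7
```

>>> play_rows(plan=[[[0,0,0],[0,0,0]],[[0,0,0],[0,0,0]],[[0,0,0],[0,0,0]],[[0,0,0],[0,0,0]],[[0,0,0],[0,0,0]],[[0,0,0],[0,0,0]],[[0,0,0],[0,0,0]],[[0,0,0],[0,0,0]]], claw=0.47)

```text
time_s: 19.2
position: [574.5, 192.3, 90.0]
ee_rot: [3.133, 0.215, 0.001]
wrist_force: [-0.4, -0.0, 0.2]
finger_gap: 45.2
grasp_force: 0.0
```

>>> play_rows(plan=[[[0,0,-0.005],[0,0,0]],[[0,0,-0.02],[0,0,0]],[[0,0,-0.04],[0,0,0]],[[0,0,-0.065],[0,0,0]],[[0,0,-0.09],[0,0,0]],[[0,0,-0.115],[0,0,0]],[[0,0,-0.14],[0,0,0]],[[0,0,-0.15],[0,0,0]],[[0,0,-0.15],[0,0,0]]])

```text
time_s: 19.95
position: [576.1, 193.0, 242.9]
ee_rot: [-3.134, -0.215, -0.01]
wrist_force: [0.3, -0.6, -0.1]
finger_gap: 45.4
grasp_force: 0.0
```

Run:
```python
from h import *
s=st()
f=env.grab_frame("wrist");cv2.imwrite("pics/w6.png",f["frame"]);P=pts(f)
ry=np.array([-.1392,.9903]);rx=np.array([.9903,.1392])
d=P[...,:2]-[572.9,193.5];y=d@ry;x=d@rx;z=P[...,2]
for nm,a,b in [("case",-30,30),("L",60,100),("R",-100,-60)]:
    m=(z>123)&(z<132)&(y>a)&(y<b)&(abs(x)<60)
    r=cv2.minAreaRect(np.c_[x[m],y[m]].astype(np.float32));print(nm,m.sum(),r,np.median(z[m]))
```

```text
time_s 19.95
position [576.105 193.034 242.912]
ee_rot [-3.134 -0.215 -0.01 ]
wrist_force [ 0.304 -0.556 -0.11 ]
finger_gap 45.393
grasp_force 0.0
qpos [-0.358  0.645 -0.073  1.618  0.059  0.875 -1.888]
case 1312 ((0.5478267669677734, -2.2909164428710938), (57.86699676513672, 26.032258987426758), 0.042448628693819046) 128.52477188395537
L 1400 ((7.479465484619141, 75.11993408203125), (27.08142852783203, 58.488037109375), 89.98943328857422) 128.49810966201366
R 1396 ((7.0110626220703125, -78.15351867675781), (26.43185043334961, 58.40126037597656), 89.43949890136719) 128.48603994508375
```

View pics/w6.png

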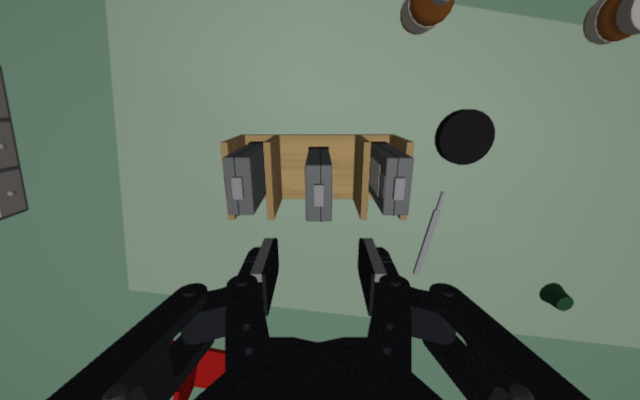

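The wrist view shows the case standing centred in the middle bay (318,185), parallel to the dividers and not sticking out. Both neighbours are still standing.

```bash
python3 -c "
from plant import env
print(env.job_done())"
```

```text
the job is handed in; nothing more can be done
None
```

The case was stood on its foot end on the bench and let go, then gripped from above by its broad faces and set upright in the rack's middle bay. The last wrist view shows it parallel to the dividers, 2 mm off the bay's middle, inside front and back, with both neighbours standing; the job was handed in at about 20 s.

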